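# Free the thin-walled bench leg stub from its jig and lay it by in the sprung cradle

### The job

Push the red ejector lever of the blue jig all the way down so that the aluminium leg stub rises, lift the stub out and stand it on the black rubber-topped plate. Let go, take it again across its other pair of sides and lower it between the two green cheeks of the cradle until it stands upright in the middle of the yellow sprung platform, then let go and leave it there. Its walls are thin: squeeze it with the lightest grip (40 N a side is already too much), never drop it or press it down hard, since nobody knows how high the platform was left, and leave the other things on the bench where they are.

Things in the scene. Friction and masses are not known exactly. Their poses are not given: they have to be found in the camera images.
- stub: the leg stub: a closed upright aluminium box section with orange end caps, 56 mm (its x) by 44 mm (its y) by 90 mm tall (z), 0.17 to 0.33 kg. Origin: centre of its underside. It starts seated upright in the jig's pocket, axes along the jig's, its top 2 mm below the rim. Its thin walls dent if a finger presses on it with more than 40 N.
- jig: the blue jig, fixed, base 150 (x) by 120 (y) mm. Origin: centre of its underside. In its middle is the upright pocket, 60 (x) by 48 (y) mm inside; the pocket's floor is the ejector, 20 mm above the origin at rest, 65 mm when raised. The lever sticks out on its -x side.
- pocket (a point): centre of the pocket's mouth, 112 mm above the jig's origin. The pocket's walls at +y and -y are 14 mm thick and 112 mm high; those at +x and -x are 14 mm thick and 150 mm high, so fingers reach the raised stub only on the two sides that are 44 mm apart (closing along the jig's y).
- lever (a joint): angle of the ejector lever: 0 up (stub down in the pocket), 0.5 rad fully down (stub raised by 45 mm: its top 155 mm above the jig's origin, 43 mm of it clear of the +-y walls). It stays where it is left; pushing it at the pad takes about 6 to 12 N.
- lever_pad (a point): centre of the top face of the red lever pad (36 by 44 mm), to be pushed straight down. It lies 153 mm from the jig's origin along the jig's -x, 111 mm high when up and 61 mm when fully down. The lever turns about a level axis along the jig's y, 56 mm from the jig's origin along -x, 85 mm high.
- mat: set-down plate with a black rubber top, 120 by 120 mm, on a fixed grey base 130 by 130 mm. Origin: centre of the base's underside; the rubber's top is 24 mm above it. The plate gives on a spring: 4 N before it sinks, then 2 N per mm, 8 mm of travel, then hard. The stub must not meet it with more than 40 N.
- rack: the cradle, fixed: base plate 130 by 130 mm and two green upright cheeks, each 48 mm long (along x), 12 mm thick and 130 mm high, at y = +-33 mm. Origin: centre of its underside. Between the cheeks is a yellow platform, 56 by 46 mm, on which the stub is to stand.
- gap (a point): point midway between the cheeks at the height of their tops, 130 mm above the cradle's origin. The gap is 54 mm wide and takes the stub's 44 mm way (stub's x along the cradle's x, either way round). Fingers find room only beyond the cheeks' ends (closing along the cradle's x).
- cradle_foot (a point): centre of the cradle's base, 12 mm above its origin. The platform's top is anywhere from 13 to 53 mm above this point, as somebody left it: the height is not reported and must be felt (or seen). It gives on a spring: 2.4 N before it sinks, then 2 N per mm, 8 mm of travel, then hard. The stub must not meet the cradle with more than 14 N.
- rivet_gun: bystander: a blue air riveter lying on its side, body 64 mm thick, 220 mm long along x, loose; to be left alone. Origin: on the table under the body's middle.
- pot: bystander: a terracotta pot 92 mm wide and 80 mm high with a small green plant, 120 mm in all, loose; to be left alone. Origin: centre of its underside.
- finished_stub: bystander: a second, finished stub of the same size, standing behind; not the one to move, loose; to be left alone. Origin: centre of its underside.
- hammer: bystander: a hammer 270 mm long lying along its x, loose; to be left alone. Origin: middle of its underside.
- screwdriver: bystander: a yellow screwdriver 200 mm long lying along its x, loose; to be left alone. Origin: middle of its underside.
- mug: bystander: a white mug, 80 mm wide, 90 mm high, loose; to be left alone. Origin: centre of its underside.
- bracket: bystander: an aluminium angle bracket 50 by 40 mm, 50 mm high, loose; to be left alone. Origin: centre of its underside.
Things that resemble listed ones, but are neither listed nor needed, are in the scene too. What is shaped like the stub but pink or purple is not meant.

How it is judged:
By the outcome, as a careful person would: the job done as asked, in the order asked, and still so for the second after the job is handed in, with the robot touching nothing.
It also fails if it takes over 72 s, if anything falls off the work surface, if the arm or the gripper's body presses on something with over 40 N, if the wrist force passes 120 N, or if a joint passes its speed limit or range.

### The arm

A 6-joint arm with a two-finger parallel gripper is mounted at the origin on the work surface. World frame = base frame: x ahead of the robot, y to its left, z up, the work surface at z = 0. Lengths are in m, angles in rad, forces in N, time in s.
With the tool pointing down it reaches from about 0.3 to 0.875 m from the base axis. Payload 6.4 kg.
Tool frame: the origin (TCP) lies at the very end of the fingers, on their centre line; the grasp point (between the pads) lies 19 mm behind it; z points along the fingers, x is the direction in which the jaws open and shut, and the axes are right-handed (so a half turn about z gives the same grasp; the last joint's range is limited). The gripper opens to 88 mm and grips with 3 to 60 N. Pads are 18 mm wide; open, the fingers measure 123 mm over their backs; the gripper's body (75 mm by 187 mm) begins 45 mm behind the grasp point.
Start: joints at [-1.511, 0.181, 1.607, -0, 1.354, -0.206], TCP at [0.151, -0.555, 0.239] pointing down, gripper open.
Joint ranges: [-2.99, 2.99], [-0.89, 2.07], [0.3, 2.58], [-1.14, 4.28], [0, 2.63], [-3.12, 3.12]. Speed limits (rad/s): [2.57, 2.57, 3.01, 3.14, 3.14, 3.14].

### API

Orientations are given as a unit quaternion [w, x, y, z].
In Python, from workcell import robot gives the robot as it stands.
- The arm moves only by the tool servo_tool, never from a script. Its argument "moves" is a list of rows, each a list of 3 entries, a list of its own where there are three numbers: the shift along the world's x, y, z in cm, then the turn, a rotation vector about the world's x, y, z in rad, then the closure, from -1 (fully open) to 1 (shut). A call has 1 to 8 rows; each row is the pose to reach, as a shift and turn from the pose measured when the call began; what a row does not reach only later rows make up. A row lasts 1/12 s, in which the tool goes at most 41.7 mm and 7.16 degrees, less where a joint would pass 70% of its speed; a pose out of reach is approached as far as the arm can. A call with a gripper value outside its range is refused whole. The fingers move at their own pace and stop on an object; the grip force is fixed at half the most. Time passes only in rows, so rows that repeat a pose let the fingers close. It gives the time, the measured TCP pose, the force and the opening at its end, in the units of the state.
- robot.read_state(): the state, without advancing time (a new reading comes with each control period).
- robot.capture(name): name is "scene" or "top"; returns the picture (400x640x3 uint8, red, green, blue); there is no depth.
- robot.camera_params(name): a dict with "fx", "fy", "cx", "cy" (pixels), "R" (3x3) and "t" (3): a world point X has camera coordinates R X + t. Camera axes: x right, y down, z forward; pixel columns grow to the right and rows downward; lengths in m; the calibration is good to about 2 mm. A picture is of the moment at which its call begins. camera_params takes no time and is no camera call.
- robot.close_job(): hands the job in, once; it reports no verdict.
Trained networks look in the newest picture that a camera, given by its name, has taken for a name from the list of things; names that differ only in an ending like _2 or _b are one class to them, and where a whole thing is asked for, a point or a joint stands for the part that bears it (a point fixed in the world has none). Each returns a list of dicts, best first, with "conf" (0 to 1); they miss things now and then, are a little off and sometimes report something else, mostly with a low value. They report only what shows in the picture. A call takes as long as a camera call. They do not tell look-alikes from the thing itself.
- robot.spot_in(camera, thing): "box" ([centre column, centre row, width, height] in pixels, round what is visible of it).
- robot.cut_out(camera, thing): "region" (400x640 bool, what is visible of it) and "box" ([centre column, centre row, width, height] in pixels, round what is visible of it).
- robot.landmark_of(camera, thing): "location" ([column, row] in pixels: a listed point, or the origin of a listed thing).
The state is a dict: "clock": time; "q": joint angles; "joint_vel": joint speeds; "joint_torque": joint torques, N m; "position": TCP position; "tcp_rot": TCP orientation; "contact_force": force on the tool from outside, world axes, zero at the start; "wrist_torque": the same for the moment, N m; "grip_width": finger opening in m.
Only numpy, scipy, OpenCV 4.12 (cv2) and the standard library are available. Lean on these libraries where they do the work, as an engineer would, in place of code of your own. Each camera call takes 0.05 s, during which the arm holds its last target. There are 200 camera calls.

## Working session

There is one attempt and no reset: what is moved stays moved. The work goes in short steps, Python scripts to look and compute and a tool call to move; the robot and the scene stay as the last step left them, time stands still between calls to the robot, and variables do not carry over. Pictures are saved under pics/ and viewed, about 8 in all and at most 12, crops included, and the job is handed in when it is done.

Besides the shell and the picture viewer there is one more tool, called as name(argument=value, ...), one argument or row to a line, values as JSON. servo_tool: Moves the arm, as the interface text tells. Its arguments: {"type":"object","properties":{"moves":{"type":"array"}},"required":["moves"]}

```bash
ls; mkdir -p pics; cat > h.py <<'E'
import numpy as np, cv2
from workcell import robot
def save(img,n): cv2.imwrite('pics/'+n,img[:,:,::-1])
def ray(cam,uv):
    p=robot.camera_params(cam);R=np.array(p['R']);t=np.array(p['t'])
    d=R.T@np.array([(uv[0]-p['cx'])/p['fx'],(uv[1]-p['cy'])/p['fy'],1.]);return -R.T@t,d
def at_z(cam,uv,z):
    o,d=ray(cam,uv);return o+d*(z-o[2])/d[2]
def proj(cam,X):
    p=robot.camera_params(cam);c=(np.array(p['R'])@np.atleast_2d(X).T).T+np.array(p['t'])
    return np.c_[c[:,0]/c[:,2]*p['fx']+p['cx'],c[:,1]/c[:,2]*p['fy']+p['cy']]
E
python3 - <<'E'
from h import *
a=robot.capture('scene');b=robot.capture('top')
save(a,'s1.png');save(b,'t1.png')
for c in('scene','top'):
    o,d=ray(c,(320,200));print(c,o.round(3),d.round(3),robot.camera_params(c)['fx'])
    for t in('stub','pocket','lever_pad','jig','mat','rack','gap','cradle_foot','finished_stub'):
        r=robot.landmark_of(c,t);print(c,t,[(np.round(x['location'],1).tolist(),round(x['conf'],2)) for x in r[:3]])
print(robot.read_state())
E
```

```text
pics
scene [1.637 0.402 1.164] [-0.674 -0.295 -0.677] 495.8977775282311
scene stub [([402.2, 223.5], 0.89), ([383.6, 253.5], 0.85)]
scene pocket [([435.1, 241.7], 0.63)]
scene lever_pad [([452.3, 211.9], 0.45)]
scene jig [([430.9, 265.9], 0.96)]
scene mat [([344.6, 201.0], 0.93), ([265.6, 251.5], 0.48)]
scene rack [([273.0, 205.1], 0.9), ([430.6, 264.0], 0.27)]
scene gap [([266.6, 177.7], 0.74)]
scene cradle_foot []
scene finished_stub [([266.4, 252.6], 0.64)]
top [ 0.396 -0.04   1.554] [ 0.112  0.012 -0.994] 379.48869675790587
top stub [([245.6, 153.6], 0.67), ([272.6, 186.5], 0.6), ([235.6, 186.6], 0.58)]
top pocket [([234.5, 182.7], 0.89)]
top lever_pad [([227.1, 226.5], 0.58)]
top jig [([237.9, 186.8], 0.79)]
top mat [([318.7, 231.0], 0.56)]
top rack [([374.3, 197.0], 0.75)]
top gap [([375.3, 195.4], 0.64)]
top cradle_foot [([375.5, 201.3], 0.96)]
top finished_stub [([236.5, 182.8], 0.6), ([357.8, 155.6], 0.59)]
{'clock': 1.0, 'q': array([-1.51129381e+00,  1.80762574e-01,  1.60700342e+00,  5.67368322e-06,
        1.35385258e+00, -2.06296098e-01]), 'joint_vel': array([-0.00132914, -0.00052675,  0.00082281, -0.00032914, -0.00131546,
       -0.00081776]), 'joint_torque': array([ 1.06710642e-03, -4.33838475e+01, -3.42175984e+01,  7.05062365e-02,
        3.08887661e-02, -1.06038365e-05]), 'position': array([ 0.15106168, -0.55480152,  0.23873387]), 'tcp_rot': array([-1.16207053e-05,  7.94568671e-01, -6.07174297e-01, -6.36948139e-06]), 'contact_force': array([ 0.32113758,  0.27802833, -0.411545  ]), 'wrist_torque': array([-0.0004495 ,  0.0221579 ,  0.03243716]), 'grip_width': 0.0880280050593555}
```

View pics/s1.png

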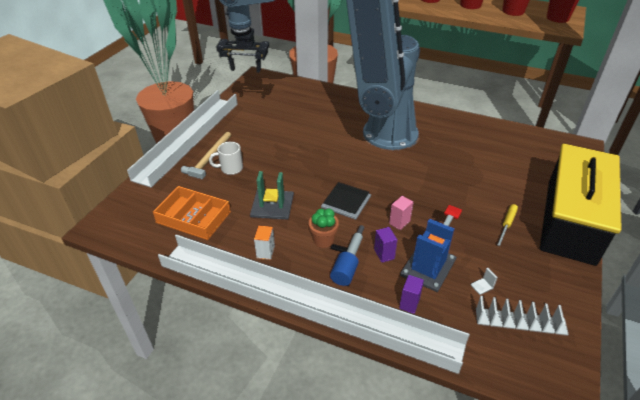

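View pics/t1.png

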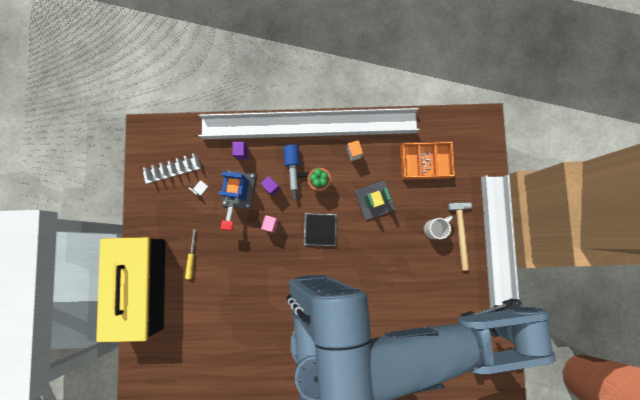

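Scene picture: blue jig at (432,250) with the red lever pad at (453,212). Mat (347,199), cradle (272,200) with a yellow platform, finished stub (264,242). Look-alikes: pink block (401,212), purple blocks (386,244) and (411,293), and the finished stub. The wanted stub is the orange-capped one inside the jig, (436,238) in scene and (234,185) in top. A composite close crop will check that choice.

```bash
python3 - <<'E'
from h import *
a=cv2.imread('pics/s1.png');b=cv2.imread('pics/t1.png')
def cr(i,x,y,w,h,s):
    return cv2.resize(i[y:y+h,x:x+w],None,fx=s,fy=s,interpolation=cv2.INTER_CUBIC)
r1=np.hstack([cr(a,390,195,80,100,3.0),cr(a,240,160,80,100,3.0),cr(a,310,160,80,100,3.0)])
r2=np.hstack([cr(b,205,160,60,75,4),cr(b,345,165,60,75,4),cr(b,290,195,60,75,4)])
cv2.imwrite('pics/c1.png',np.vstack([r1,r2]))
E
```

```text
(no output)
```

View pics/c1.png

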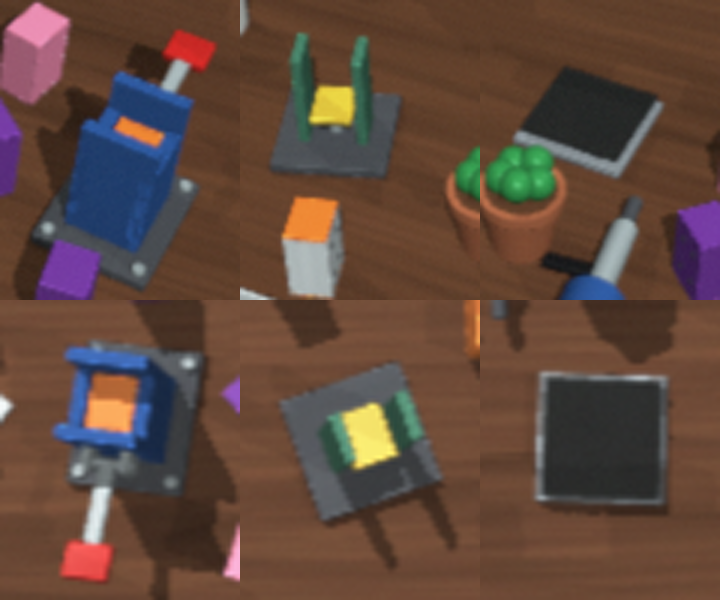

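The crop confirms the choice: the jig holds an orange-capped stub between the blue walls, with the red pad on the -x side. The cradle's yellow platform shows, and the mat is clear. Next I fit the poses by rendering models against colour masks in both views.

```bash
cat > fit.py <<'E'
from h import *
from scipy.optimize import minimize
import itertools
S=6
def box(x0,x1,y0,y1,z0,z1): return np.array(list(itertools.product((x0,x1),(y0,y1),(z0,z1))),float)
def place(P,p):
    c,s=np.cos(p[2]),np.sin(p[2]); Q=P.copy(); Q[:,0]=p[0]+c*P[:,0]-s*P[:,1]; Q[:,1]=p[1]+s*P[:,0]+c*P[:,1]; return Q
def draw(m,cam,roi,P,val):
    uv=((proj(cam,P)-np.array(roi[:2])+.5)*S-.5).astype(np.float32)
    cv2.fillConvexPoly(m,np.round(cv2.convexHull(uv)*16).astype(np.int32),val,shift=4)
def up(mask,roi):
    x,y,w,h=roi; return cv2.resize(mask[y:y+h,x:x+w].astype(np.float32),None,fx=S,fy=S,interpolation=cv2.INTER_LINEAR)
def fit(x0,views,steps):
    def cost(p):
        e=0
        for cam,roi,M,layers in views:
            m=np.zeros(M.shape,np.float32)
            for P,v in layers(p): draw(m,cam,roi,P,v)
            e+=np.abs(m-M).sum()/S/S
        return e
    x=np.array(x0,float)
    for k in (1,.4,.15):
        sim=np.vstack([x]+[x+np.eye(len(x))[i]*steps[i]*k for i in range(len(x))])
        r=minimize(cost,x,method='Nelder-Mead',options=dict(initial_simplex=sim,xatol=1e-4,fatol=.05,maxiter=300)); x=r.x
    return x,r.fun,[round(float(v[2].sum()/1/S/S)) for v in views]
E
python3 - <<'E'
from fit import *
im={'scene':cv2.imread('pics/s1.png')[:,:,::-1].astype(int),'top':cv2.imread('pics/t1.png')[:,:,::-1].astype(int)}
def ch(c): return im[c][:,:,0],im[c][:,:,1],im[c][:,:,2]
def blue(c): r,g,b=ch(c);return (b>r+20)&(b>g+15)&(g>=r)
def red(c): r,g,b=ch(c);return (r>150)&(g<80)&(b<80)
def green(c): r,g,b=ch(c);return (g>r+12)&(g>b+5)
def yellow(c): r,g,b=ch(c);return (r>130)&(g>100)&(b<110)
def black(c): r,g,b=ch(c);return (abs(r-b)<14)&(r<65)
RJ={'scene':(395,200,70,95),'top':(212,165,50,50)}
RP={'scene':(435,200,35,25),'top':(212,215,30,20)}
RC={'scene':(240,160,70,60),'top':(350,172,55,55)}
RM={'scene':(315,175,62,45),'top':(295,205,55,50)}
wxp,wxm=box(.03,.044,-.038,.038,.012,.15),box(-.044,-.03,-.038,.038,.012,.15)
wy=[box(-.03,.03,s*.024,s*.038,.012,.112) for s in(1,-1)]
st=box(-.028,.028,-.022,.022,.108,.11)
pad=box(-.171,-.135,-.022,.022,.101,.111)
def jl(cam):
    near=wxp if cam=='scene' else wxm
    far=wxm if cam=='scene' else wxp
    return lambda p:[(place(far,p),1),(place(wy[0],p),1),(place(wy[1],p),1),(place(st,p),0),(place(near,p),1)]
pl=lambda p:[(place(pad,p),1)]
vj=lambda cs:[(c,RJ[c],up(blue(c),RJ[c]),jl(c)) for c in cs]+[(c,RP[c],up(red(c),RP[c]),pl) for c in cs]
j0=at_z('top',(234.5,182.7),.112);x0=[j0[0],j0[1],-0.2]
for cs in(['top'],['scene'],['scene','top']):
    for y0 in(-.2,.1): print('jig',cs,[np.round(v,4) for v in fit([x0[0],x0[1],y0],vj(cs),[.01,.01,.1])])
ck=[box(-.024,.024,s*.033-.006,s*.033+.006,.012,.13) for s in(1,-1)]
def cl(p): return [(place(b,p),1) for b in ck]
def yl(p):
    return [(place(box(-.028,.028,-.023,.023,p[3]-.006,p[3]),p),1)]+[(place(b,p),0) for b in ck]
vc=lambda cs:[(c,RC[c],up(green(c),RC[c]),cl) for c in cs]+[(c,RC[c],up(yellow(c),RC[c]),yl) for c in cs]
c0=at_z('top',(375.5,201.3),.012)
for cs in(['top'],['scene'],['scene','top']):
    for y0 in(.3,0): print('rack',cs,[np.round(v,4) for v in fit([c0[0],c0[1],y0,.045],vc(cs),[.01,.01,.15,.01])])
m0=at_z('top',(318.7,231),.024)
mb=box(-.06,.06,-.06,.06,.022,.024)
for cs in(['top'],['scene'],['scene','top']):
    print('mat',cs,[np.round(v,4) for v in fit([m0[0],m0[1],0],[(c,RM[c],up(black(c),RM[c]),lambda p:[(place(mb,p),1)]) for c in cs],[.01,.01,.1])])
E
```

```text
jig ['top'] [array([ 0.6256,  0.3145, -0.1605]), np.float64(156.2816), array([460,  47])]
jig ['top'] [array([0.6269, 0.3108, 0.3382]), np.float64(314.9283), array([460,  47])]Traceback (most recent call last):
  File "<stdin>", line 25, in <module>
  File "fit.py", line 24, in fit
    r=minimize(cost,x,method='Nelder-Mead',options=dict(initial_simplex=sim,xatol=1e-4,fatol=.05,maxiter=300)); x=r.x
    res = _minimize_neldermead(fun, x0, args, callback, bounds=bounds,
                               **options)
    fsim[j] = func(sim[j])
              ~~~~^^^^^^^^
    fx = function(np.copy(x), *(wrapper_args + args))
  File "fit.py", line 18, in cost
    for P,v in layers(p): draw(m,cam,roi,P,v)
                          ~~~~^^^^^^^^^^^^^^^
  File "fit.py", line 9, in draw
    uv=((proj(cam,P)-np.array(roi[:2])+.5)*S-.5).astype(np.float32)
         ~~~~^^^^^^^
  File "h.py", line 10, in proj
    p=robot.camera_params(cam);c=(np.array(p['R'])@np.atleast_2d(X).T).T+np.array(p['t'])
ValueError: time passes only in moves, steps and waits
```

```bash
sed -i 's/^def save/import functools\n@functools.lru_cache(None)\ndef CP(c): return robot.camera_params(c)\ndef save/; s/p=robot.camera_params(cam)/p=CP(cam)/' h.py
cat > m.py <<'E'
from fit import *
im={'scene':cv2.imread('pics/s1.png')[:,:,::-1].astype(int),'top':cv2.imread('pics/t1.png')[:,:,::-1].astype(int)}
def ch(c): return im[c][:,:,0],im[c][:,:,1],im[c][:,:,2]
def blue(c): r,g,b=ch(c);return (b>r+20)&(b>g+15)&(g>=r)
def red(c): r,g,b=ch(c);return (r>150)&(g<80)&(b<80)
def green(c): r,g,b=ch(c);return (g>r+12)&(g>b+5)
def yellow(c): r,g,b=ch(c);return (r>130)&(g>100)&(b<110)
def black(c): r,g,b=ch(c);return (abs(r-b)<14)&(r<65)
RJ={'scene':(395,200,70,95),'top':(212,165,50,50)}
RP={'scene':(435,200,35,25),'top':(212,215,30,20)}
RC={'scene':(240,160,70,60),'top':(350,172,55,55)}
RM={'scene':(315,175,62,45),'top':(295,205,55,50)}
wxp,wxm=box(.03,.044,-.038,.038,.012,.15),box(-.044,-.03,-.038,.038,.012,.15)
wy=[box(-.03,.03,s*.024,s*.024+s*.014,.012,.112) for s in(1,-1)]
st=box(-.028,.028,-.022,.022,.108,.11)
pad=box(-.171,-.135,-.022,.022,.101,.111)
def jl(cam):
    near=wxp if cam=='scene' else wxm
    far=wxm if cam=='scene' else wxp
    return lambda p:[(place(far,p),1),(place(wy[0],p),1),(place(wy[1],p),1),(place(st,p),0),(place(near,p),1)]
pl=lambda p:[(place(pad,p),1)]
vj=lambda cs:[(c,RJ[c],up(blue(c),RJ[c]),jl(c)) for c in cs]+[(c,RP[c],up(red(c),RP[c]),pl) for c in cs]
ck=[box(-.024,.024,s*.033-.006,s*.033+.006,.012,.13) for s in(1,-1)]
def cl(p): return [(place(b,p),1) for b in ck]
def yl(p):
    return [(place(box(-.028,.028,-.023,.023,p[3]-.006,p[3]),p),1)]+[(place(b,p),0) for b in ck]
vc=lambda cs:[(c,RC[c],up(green(c),RC[c]),cl) for c in cs]+[(c,RC[c],up(yellow(c),RC[c]),yl) for c in cs]
mb=box(-.06,.06,-.06,.06,.022,.024)
vm=lambda cs:[(c,RM[c],up(black(c),RM[c]),lambda p:[(place(mb,p),1)]) for c in cs]
E
python3 - <<'E'
from m import *
j0=at_z('top',(234.5,182.7),.112);c0=at_z('top',(375.5,201.3),.012);m0=at_z('top',(318.7,231),.024)
B={}
for n,v,x0,ys,st_ in(('jig',vj,[j0[0],j0[1]],(-.15,.1),[.01,.01,.1]),('rack',vc,[c0[0],c0[1]],(.3,0),[.01,.01,.15,.01]),('mat',vm,[m0[0],m0[1]],(0,),[.01,.01,.1])):
  for cs in(['top'],['scene'],['scene','top']):
    best=min((fit(x0+[y]+([.045] if n=='rack' else []),v(cs),st_) for y in ys),key=lambda r:r[1])
    print(n,cs,np.round(best[0],4),round(float(best[1])),best[2]);B[n]=best[0]
tiles=[]
for n,v in(('jig',vj),('rack',vc),('mat',vm)):
  for cam,roi,M,L in v(['scene','top']):
    m=np.zeros(M.shape,np.float32)
    for P,val in L(B[n]): draw(m,cam,roi,P,val)
    x,y,w,h=roi;t=cv2.resize(im[cam][y:y+h,x:x+w].astype(np.uint8)[:,:,::-1],None,fx=S,fy=S)
    for k,col in((m,(255,255,255)),(M,(255,0,255))):
        cs,_=cv2.findContours((k>.5).astype(np.uint8),cv2.RETR_LIST,cv2.CHAIN_APPROX_NONE);cv2.drawContours(t,cs,-1,col,1)
    tiles.append(cv2.resize(t,(260,300)))
tiles=tiles[:8]+tiles[8:]
r=[np.hstack([tiles[i] for i in g]) for g in((0,1,4),(5,8,9))]
cv2.imwrite('pics/o1.png',np.vstack(r))
E
```

```text
jig ['top'] [ 0.6258  0.315  -0.162 ] 156 [460, 47]
jig ['scene'] [ 0.6247  0.314  -0.1555] 131 [1555, 135]
jig ['scene', 'top'] [ 0.6252  0.3145 -0.1561] 292 [1555, 460, 135, 47]
rack ['top'] [ 0.5671 -0.2458  0.2946  0.0439] 125 [177, 105]
rack ['scene'] [ 0.5646 -0.2471  0.3596  0.0505] 98 [390, 172]
rack ['scene', 'top'] [ 0.5665 -0.2461  0.3512  0.0521] 231 [390, 177, 172, 105]
mat ['top'] [ 0.4496 -0.0196 -0.0703] 73 [833]
mat ['scene'] [ 0.4534 -0.0185 -0.0628] 65 [822]
mat ['scene', 'top'] [ 0.4514 -0.0189 -0.0665] 155 [822, 833]
```

View pics/o1.png

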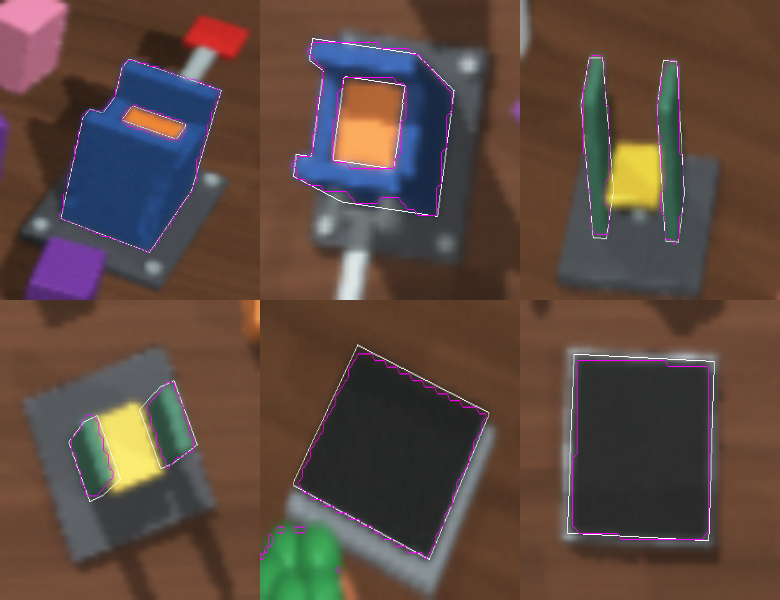

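Overlay: model outlines (white) match the colour masks (magenta) within about a pixel for the jig, cheeks and mat. That gives:
- Jig at (0.625, 0.3145), yaw -0.156
- Mat at (0.451, -0.019)
- Cradle at (0.566, -0.246), yaw about 0.345, platform about 0.048 high
- Lever pad at (0.474, 0.338, 0.111)

First move is to above the pad, with the gripper shut.

servo_tool(
  moves=[
    [[5,6,0],[0,0,0.24],1],
    [[10,12,0],[0,0,0.48],1],
    [[13,16,0],[0,0,0.6],1],
    [[16,19,0],[0,0,0.72],1],
    [[19,22.5,0],[0,0,0.84],1],
    [[21,25.5,0],[0,0,0.95],1],
    [[21,25.5,0],[0,0,0.95],1],
    [[21,25.5,0],[0,0,0.95],1],
  ],
)

```text
clock: 1.67
position: [0.3621, -0.2979, 0.239]
tcp_rot: [0.0, 0.985, -0.173, 0.0]
contact_force: [1.8, -0.8, 0.4]
grip_width: 0.0366
```

servo_tool(
  moves=[
    [[1,4,0],[0,0,0.12],1],
    [[2,8,0],[0,0,0.24],1],
    [[3,12,0],[0,0,0.36],1],
    [[4,16,0],[0,0,0.48],1],
    [[5,20,0],[0,0,0.6],1],
    [[6,24,0],[0,0,0.72],1],
    [[7,28,0],[0,0,0.84],1],
    [[7.5,32,0],[0,0,0.95],1],
  ],
)

```text
clock: 2.33
position: [0.4376, 0.0241, 0.2395]
tcp_rot: [0.0, 0.954, 0.299, 0.001]
contact_force: [0.3, 0.4, 0.5]
grip_width: 0.0002
```

servo_tool(
  moves=[
    [[1,4,0],[0,0,0.12],1],
    [[2,8,0],[0,0,0.24],1],
    [[2.5,12,0],[0,0,0.36],1],
    [[3,16,0],[0,0,0.48],1],
    [[3.3,20,0],[0,0,0.6],1],
    [[3.6,24,0],[0,0,0.72],1],
    [[3.7,28,0],[0,0,0.82],1],
    [[3.7,31.5,0],[0,0,0.82],1],
  ],
)

```text
clock: 3.0
position: [0.4744, 0.3418, 0.2396]
tcp_rot: [-0.0, 0.754, 0.657, 0.001]
contact_force: [-0.0, 0.8, 0.4]
grip_width: 0.0001
```

servo_tool(
  moves=[
    [[0,-0.3,-4],[0,0,-0.02],1],
    [[0,-0.3,-8],[0,0,-0.02],1],
    [[0,-0.3,-11],[0,0,-0.02],1],
    [[0,-0.3,-12],[0,0,-0.02],1],
    [[0,-0.3,-12.6],[0,0,-0.02],1],
    [[0,-0.3,-13.2],[0,0,-0.02],1],
    [[0,-0.3,-13.8],[0,0,-0.02],1],
    [[0,-0.3,-14.4],[0,0,-0.02],1],
  ],
)

```text
clock: 3.67
position: [0.4754, 0.3394, 0.0985]
tcp_rot: [-0.0, 0.761, 0.649, 0.003]
contact_force: [-6.2, -0.6, 9.1]
grip_width: 0.0006
```

servo_tool(
  moves=[
    [[0,0,-0.6],[0,0,0],1],
    [[0,0,-1.2],[0,0,0],1],
    [[0,0,-1.8],[0,0,0],1],
    [[0,0,-2.3],[0,0,0],1],
    [[0,0,-2.7],[0,0,0],1],
    [[0,0,-3.0],[0,0,0],1],
    [[0,0,-3.0],[0,0,0],1],
  ],
)

```text
clock: 4.25
position: [0.4772, 0.34, 0.0714]
tcp_rot: [0.0, 0.761, 0.649, 0.004]
contact_force: [-3.7, -1.3, 3.5]
grip_width: 0.0002
```

servo_tool(
  moves=[
    [[-0.2,-0.1,-0.4],[0,0,0],1],
    [[-0.2,-0.1,-0.7],[0,0,0],1],
    [[-0.2,-0.1,-0.9],[0,0,0],1],
    [[-0.2,-0.1,-0.9],[0,0,0],1],
  ],
)

```text
clock: 4.58
position: [0.4782, 0.3398, 0.0661]
tcp_rot: [0.001, 0.761, 0.649, 0.007]
contact_force: [-0.8, -0.0, 6.7]
grip_width: 0.0002
```

servo_tool(
  moves=[
    [[0,0,-0.2],[0,0,0],1],
    [[0,0,-0.2],[0,0,0],1],
  ],
)

```text
clock: 4.75
position: [0.4803, 0.3405, 0.0667]
tcp_rot: [0.002, 0.761, 0.649, 0.009]
contact_force: [-0.2, -0.6, 5.5]
grip_width: 0.0005
```

```bash
python3 - <<'E'
from h import *
s=robot.read_state();print({k:np.round(v,3) for k,v in s.items()})
a=robot.capture('scene');save(a,'s2.png');b=robot.capture('top')
cv2.imwrite('pics/c2.png',np.hstack([cv2.resize(a[150:290,385:485],(429,600)),cv2.resize(b[160:300,200:285],(364,600))])[:,:,::-1])
E
```

```text
{'clock': np.float64(4.75), 'q': array([ 0.415,  0.407,  1.704,  0.002,  1.012, -0.998]), 'joint_vel': array([ 0.   ,  0.007,  0.006, -0.001, -0.008,  0.   ]), 'joint_torque': array([-5.1000e-02, -4.6409e+01, -2.7069e+01,  5.8000e-02, -7.5000e-02,
       -1.0000e-03]), 'position': array([0.48 , 0.341, 0.067]), 'tcp_rot': array([0.002, 0.761, 0.649, 0.009]), 'contact_force': array([-0.228, -0.563,  5.49 ]), 'wrist_torque': array([ 0.013, -0.251, -0.021]), 'grip_width': np.float64(0.0)}
```

View pics/c2.png

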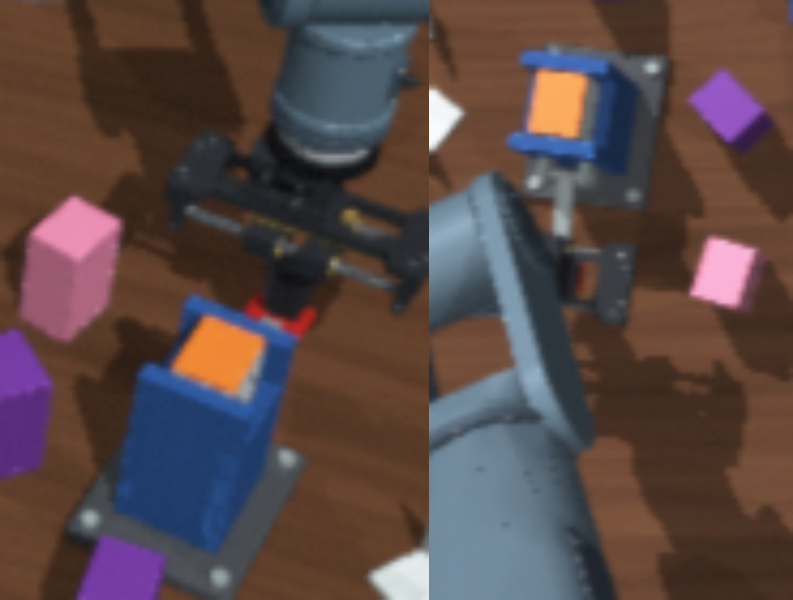

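Picture: the stub has risen (orange cap level with the blue side walls) and the fingers are on the red pad. I push a little further to make sure the lever is at its stop.

servo_tool(
  moves=[
    [[-0.3,0,-0.3],[0,0,0],1],
    [[-0.4,0,-0.6],[0,0,0],1],
    [[-0.4,0,-0.9],[0,0,0],1],
    [[-0.4,0,-0.9],[0,0,0],1],
  ],
)

```text
clock: 5.18
position: [0.4807, 0.341, 0.0645]
tcp_rot: [0.004, 0.761, 0.649, 0.013]
contact_force: [-9.2, -10.2, 38.9]
grip_width: 0.0004
```

Hard stop reached (39 N), so the lever is fully down. Backing off upwards.

servo_tool(
  moves=[
    [[0,0,1],[0,0,0],1],
    [[0,0,4],[0,0,0],1],
    [[0,0,8],[0,0,0],0.5],
    [[0,0,12],[0,0,0],0],
    [[0,0,16],[0,0,0],-0.5],
    [[0,0,18],[0,0,0],-1],
    [[0,0,18],[0,0,0],-1],
    [[0,0,18],[0,0,0],-1],
  ],
)

```text
clock: 5.85
position: [0.4818, 0.3413, 0.2467]
tcp_rot: [0.005, 0.761, 0.649, 0.015]
contact_force: [-0.5, 0.5, -1.0]
grip_width: 0.0381
```

```bash
cat >> h.py <<'E'
from scipy.spatial.transform import Rotation as Ro
def need(xyz,yaw):
    s=robot.read_state();q=np.array(s['tcp_rot']);R=Ro.from_quat(q[[1,2,3,0]])
    T=Ro.from_matrix(np.c_[[np.cos(yaw),np.sin(yaw),0],[np.sin(yaw),-np.cos(yaw),0],[0,0,-1]])
    print('clock',s['clock'],'pos',np.round(s['position'],4),'shift cm',np.round((np.array(xyz)-s['position'])*100,2),'turn',np.round((T*R.inv()).as_rotvec(),3),'F',np.round(s['contact_force'],1),'w',round(float(s['grip_width']),4))
E
python3 - <<'E'
from m import *
need([.625,.3145,.24],-.156+np.pi/2)
for c in('scene','top'): im[c]=robot.capture(c).astype(int);save(im[c],c+'3.png')
# lever angle: raised stub cap height + check of jig fit with raised stub
def L(cam):
    near=wxp if cam=='scene' else wxm
    f=lambda p:[(place(box(-.028,.028,-.022,.022,p[3]-.006,p[3]),p),1)]+([(place(wxp,p),0)] if cam=='scene' else [])
    return f
def org(c): r,g,b=ch(c);return (r>140)&(g>70)&(g<190)&(b<110)&(r>g+50)
v=[(c,RJ[c],up(org(c),RJ[c]),L(c)) for c in('scene','top')]
for vv in(v,v[:1],v[1:]): print([np.round(k,4) for k in fit([.6252,.3145,-.156,.15],vv,[.004,.004,.05,.01])])
E
```

```text
clock 5.85 pos [0.4818 0.3413 0.2467] shift cm [14.32 -2.68 -0.67] turn [-0.012  0.029  0.003] F [-0.5  0.5 -1. ] w 0.0381
[array([ 0.6245,  0.3142, -0.139 ,  0.1531]), np.float64(69.0938), array([250, 168])]
[array([ 0.6216,  0.3133, -0.1602,  0.15  ]), np.float64(38.0687), array([250])]
[array([ 0.636 ,  0.3304, -0.1523,  0.0871]), np.float64(19.044), array([168])][ WARN:0@2.349] global loadsave.cpp:1063 imwrite_ Unsupported depth image for selected encoder is fallbacked to CV_8U.
```

servo_tool(
  moves=[
    [[4,-0.8,0],[-0.012,0.029,0],-1],
    [[8,-1.5,0],[-0.012,0.029,0],-1],
    [[12,-2.3,0],[-0.012,0.029,0],-1],
    [[14.3,-2.7,0],[-0.012,0.029,0],-1],
    [[14.3,-2.7,0],[-0.012,0.029,0],-1],
    [[14.3,-2.7,-3],[-0.012,0.029,0],-1],
    [[14.3,-2.7,-5],[-0.012,0.029,0],-1],
    [[14.3,-2.7,-5],[-0.012,0.029,0],-1],
  ],
)

```text
clock: 6.62
position: [0.6186, 0.3125, 0.1852]
tcp_rot: [-0.003, 0.761, 0.649, -0.009]
contact_force: [-1.4, 0.0, -2.0]
grip_width: 0.088
```

```bash
python3 - <<'E'
from h import *
need([.6248,.3143,.119],-.156+np.pi/2)
E
```

```text
clock 6.6167 pos [0.6186 0.3125 0.1852] shift cm [ 0.62  0.18 -6.62] turn [ 0.007 -0.018  0.003] F [-1.4  0.  -2. ] w 0.088
```

servo_tool(
  moves=[
    [[0.6,0.2,0],[0.007,-0.018,0.003],-1],
    [[0.6,0.2,-1],[0.007,-0.018,0.003],-1],
    [[0.6,0.2,-2],[0.007,-0.018,0.003],-1],
    [[0.6,0.2,-2],[0.007,-0.018,0.003],-1],
    [[0.6,0.2,-2],[0.007,-0.018,0.003],-1],
  ],
)

```text
clock: 7.03
position: [0.6243, 0.3145, 0.1649]
tcp_rot: [-0.0, 0.76, 0.65, -0.0]
contact_force: [0.4, -0.2, -0.9]
grip_width: 0.0881
```

```bash
python3 - <<'E'
from h import *
need([.6248,.3143,.119],-.156+np.pi/2)
E
```

```text
clock 7.0333 pos [0.6243 0.3145 0.1649] shift cm [ 0.05 -0.02 -4.59] turn [-0.    -0.    -0.001] F [ 0.4 -0.2 -0.9] w 0.0881
```

Straight and centred. I descend and watch the force.

servo_tool(
  moves=[
    [[0,0,-1.2],[0,0,0],-1],
    [[0,0,-2.4],[0,0,0],-1],
    [[0,0,-3.6],[0,0,0],-1],
    [[0,0,-4.4],[0,0,0],-1],
    [[0,0,-4.5],[0,0,0],-1],
    [[0,0,-4.5],[0,0,0],-1],
  ],
)

```text
clock: 7.53
position: [0.6236, 0.3143, 0.1184]
tcp_rot: [-0.001, 0.76, 0.65, -0.001]
contact_force: [-1.1, -0.3, -0.2]
grip_width: 0.0881
```

servo_tool(
  moves=[
    [[0,0,0],[0,0,0],-0.6],
    [[0,0,0],[0,0,0],-0.3],
    [[0,0,0],[0,0,0],-0.15],
    [[0,0,0],[0,0,0],-0.05],
    [[0,0,0],[0,0,0],0.05],
    [[0,0,0],[0,0,0],0.2],
    [[0,0,0],[0,0,0],0.3],
    [[0,0,0],[0,0,0],0.3],
  ],
)

```text
clock: 8.2
position: [0.6237, 0.3145, 0.1186]
tcp_rot: [-0.001, 0.76, 0.65, -0.001]
contact_force: [0.2, 0.7, 1.3]
grip_width: 0.0431
```

servo_tool(
  moves=[
    [[0,0,1],[0,0,0],0.3],
    [[0,0,2],[0,0,0],0.3],
    [[0,0,3.5],[0,0,0],0.3],
    [[0,0,5.5],[0,0,0],0.3],
    [[0,0,8],[0,0,0],0.3],
    [[0,0,10.5],[0,0,0],0.3],
    [[0,0,10.5],[0,0,0],0.3],
    [[0,0,10.5],[0,0,0],0.3],
  ],
)

```text
clock: 8.87
position: [0.6249, 0.3149, 0.2266]
tcp_rot: [0.0, 0.76, 0.65, 0.002]
contact_force: [0.1, -0.7, -3.2]
grip_width: 0.0438
```

```bash
python3 - <<'E'
from h import *
need([.4515,-.019,.224],-.156+np.pi/2)
E
```

```text
clock 8.8667 pos [0.6249 0.3149 0.2266] shift cm [-17.34 -33.39  -0.26] turn [-0.001  0.003 -0.001] F [ 0.1 -0.7 -3.2] w 0.0438
```

servo_tool(
  moves=[
    [[-0.5,-1,0],[0,0,0.03],0.3],
    [[-2,-3.5,0],[0,0,0.08],0.3],
    [[-3.5,-7,0],[0,0,0.15],0.3],
    [[-5,-10,0],[0,0,0.22],0.3],
    [[-6.5,-13,0],[0,0,0.29],0.3],
    [[-8,-16,0],[0,0,0.36],0.3],
    [[-9.5,-19,0],[0,0,0.43],0.3],
    [[-11,-22,0],[0,0,0.5],0.3],
  ],
)

```text
clock: 9.53
position: [0.5127, 0.0937, 0.2246]
tcp_rot: [-0.001, 0.574, 0.819, 0.001]
contact_force: [0.2, -1.2, -3.0]
grip_width: 0.0437
```

servo_tool(
  moves=[
    [[-1.3,-3,0],[0,0,0],0.3],
    [[-2.8,-6,0],[0,0,0],0.3],
    [[-4.3,-8.5,0],[0,0,0],0.3],
    [[-5.5,-10.2,0],[0,0,0],0.3],
    [[-6,-11,0],[0,0,0],0.3],
    [[-6,-11,0],[0,0,0],0.3],
    [[-6,-11,0],[0,0,0],0.3],
  ],
)

```text
clock: 10.12
position: [0.4525, -0.0161, 0.2239]
tcp_rot: [-0.002, 0.574, 0.819, 0.001]
contact_force: [1.0, 0.7, -3.0]
grip_width: 0.0435
```

```bash
python3 - <<'E'
from h import *
need([.4515,-.019,.085],.345+np.pi/2)
s=robot.capture('scene');save(s,'s4.png')
cv2.imwrite('pics/c4.png',cv2.resize(s[120:240,290:420],(650,600))[:,:,::-1])
E
```

```text
clock 10.1167 pos [ 0.4525 -0.0161  0.2239] shift cm [ -0.1   -0.29 -13.89] turn [-0.003 -0.002 -0.002] F [ 1.   0.7 -3. ] w 0.0435
```

View pics/c4.png

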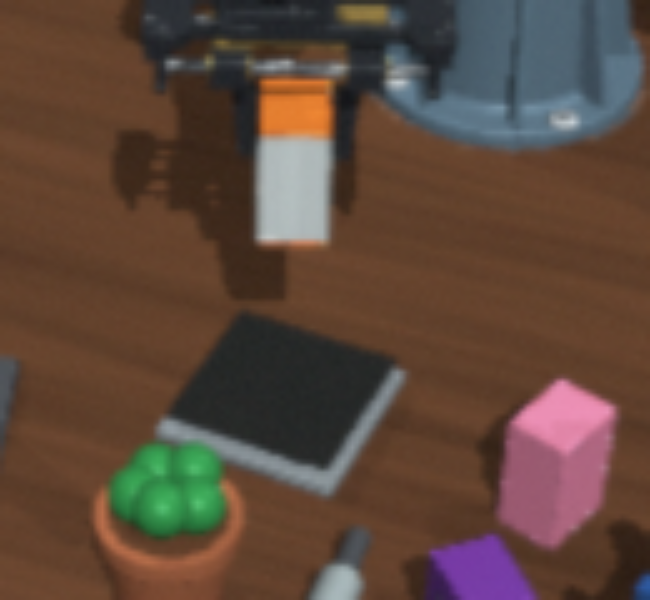

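Picture: the stub hangs upright in the fingers above the mat, with its lower edge at about (350,168) in the full image. Lowering it towards the mat.

servo_tool(
  moves=[
    [[0,-0.2,-2],[0,0,0],0.3],
    [[-0.1,-0.3,-5],[0,0,0],0.3],
    [[-0.1,-0.3,-8],[0,0,0],0.3],
    [[-0.1,-0.3,-11],[0,0,0],0.3],
    [[-0.1,-0.3,-12.8],[0,0,0],0.3],
    [[-0.1,-0.3,-13.4],[0,0,0],0.3],
    [[-0.1,-0.3,-13.6],[0,0,0],0.3],
    [[-0.1,-0.3,-13.6],[0,0,0],0.3],
  ],
)

```text
clock: 10.83
position: [0.4525, -0.0181, 0.0883]
tcp_rot: [-0.002, 0.573, 0.819, 0.001]
contact_force: [0.4, -0.3, -2.5]
grip_width: 0.0439
```

servo_tool(
  moves=[
    [[0,0,-0.3],[0,0,0],0.3],
    [[0,0,-0.6],[0,0,0],0.3],
    [[0,0,-0.8],[0,0,0],0.3],
    [[0,0,-0.8],[0,0,0],0.3],
  ],
)

```text
clock: 11.17
position: [0.4527, -0.0182, 0.0805]
tcp_rot: [-0.001, 0.573, 0.819, 0.001]
contact_force: [-0.1, -0.2, -2.1]
grip_width: 0.0435
```

servo_tool(
  moves=[
    [[0,0,-0.15],[0,0,0],0.3],
    [[0,0,-0.3],[0,0,0],0.3],
    [[0,0,-0.3],[0,0,0],0.3],
  ],
)

```text
clock: 11.42
position: [0.4531, -0.0183, 0.0778]
tcp_rot: [-0.001, 0.574, 0.819, 0.001]
contact_force: [-1.4, 0.6, -0.8]
grip_width: 0.0437
```

servo_tool(
  moves=[
    [[0,0,-0.15],[0,0,0],0.3],
    [[0,0,-0.2],[0,0,0],0.3],
    [[0,0,-0.2],[0,0,0],0.3],
  ],
)

```text
clock: 11.67
position: [0.4532, -0.0183, 0.076]
tcp_rot: [-0.001, 0.574, 0.819, 0.001]
contact_force: [-2.9, 1.6, 4.9]
grip_width: 0.0438
```

Contact made (load about 8 N on the mat). Easing up about 1 mm and letting go.

servo_tool(
  moves=[
    [[0,0,0.1],[0,0,0],0.3],
    [[0,0,0.1],[0,0,0],0.0],
    [[0,0,0.1],[0,0,0],-0.3],
    [[0,0,0.1],[0,0,0],-0.7],
    [[0,0,0.1],[0,0,0],-1],
    [[0,0,0.1],[0,0,0],-1],
    [[0,0,0.1],[0,0,0],-1],
  ],
)

```text
clock: 12.25
position: [0.4533, -0.0184, 0.077]
tcp_rot: [-0.001, 0.574, 0.819, 0.001]
contact_force: [0.2, 0.1, 0.8]
grip_width: 0.0751
```

servo_tool(
  moves=[
    [[0,0,2],[0,0,0],-1],
    [[0,0,5],[0,0,0],-1],
    [[0,0,8],[0,0,0],-1],
    [[0,0,8],[0,0,-0.12],-1],
    [[0,0,8],[0,0,-0.24],-1],
    [[0,0,8],[0,0,-0.36],-1],
    [[0,0,8],[0,0,-0.48],-1],
    [[0,0,8],[0,0,-0.6],-1],
  ],
)

```text
clock: 12.92
position: [0.4533, -0.0184, 0.1571]
tcp_rot: [-0.0, 0.792, 0.611, 0.002]
contact_force: [1.0, -0.9, -0.1]
grip_width: 0.0879
```

servo_tool(
  moves=[
    [[0,0,0],[0,0,-0.12],-1],
    [[0,0,0],[0,0,-0.24],-1],
    [[0,0,0],[0,0,-0.36],-1],
    [[0,0,0],[0,0,-0.48],-1],
    [[0,0,0],[0,0,-0.6],-1],
    [[0,0,0],[0,0,-0.72],-1],
    [[0,0,0],[0,0,-0.84],-1],
    [[0,0,0],[0,0,-0.96],-1],
  ],
)

```text
clock: 13.58
position: [0.4533, -0.0184, 0.157]
tcp_rot: [0.0, 0.985, 0.173, 0.002]
contact_force: [0.1, 0.9, 0.4]
grip_width: 0.0883
```

```bash
python3 - <<'E'
from m import *
need([.453,-.0183,.0765],.345)
for c in('scene','top'): im[c]=robot.capture(c).astype(int)
s=im['scene'];save(s.astype(np.uint8),'s5.png')
cv2.imwrite('pics/c5.png',cv2.resize(s[110:230,285:415].astype(np.uint8),(650,600))[:,:,::-1])
E
```

```text
clock 13.5833 pos [ 0.4533 -0.0184  0.157 ] shift cm [-0.03  0.01 -8.05] turn [ 0.     0.003 -0.003] F [0.1 0.9 0.4] w 0.0883
```

View pics/c5.png

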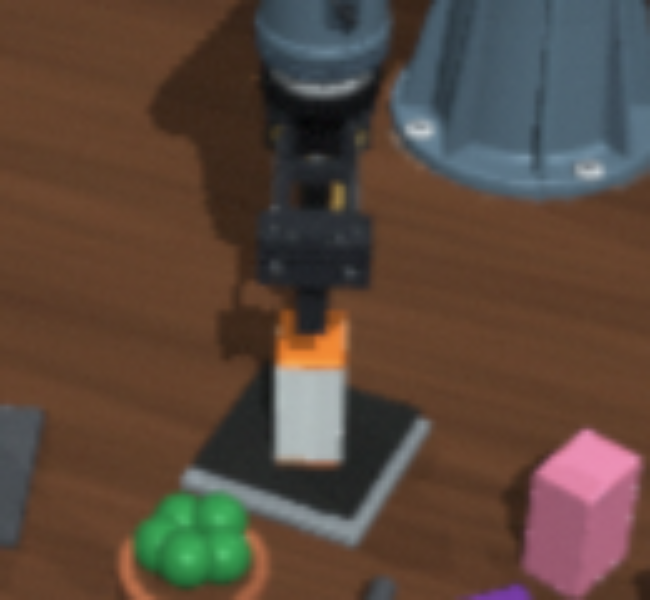

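Picture: the stub stands upright in the middle of the mat and the gripper is turned across its other sides. Going down and gripping.

servo_tool(
  moves=[
    [[0,0,-2],[0,0,0],-1],
    [[0,0,-4],[0,0,0],-1],
    [[0,0,-6],[0,0,0],-1],
    [[0,0,-7.5],[0,0,0],-1],
    [[0,0,-8],[0,0,0],-1],
    [[0,0,-8],[0,0,0],-1],
    [[0,0,-8],[0,0,0],-0.7],
  ],
)

```text
clock: 14.27
position: [0.4536, -0.0185, 0.0774]
tcp_rot: [0.001, 0.984, 0.176, 0.002]
contact_force: [1.1, 0.5, 0.8]
grip_width: 0.0838
```

servo_tool(
  moves=[
    [[0,0,0],[0,0,0],-0.5],
    [[0,0,0],[0,0,0],-0.4],
    [[0,0,0],[0,0,0],-0.33],
    [[0,0,0],[0,0,0],-0.27],
    [[0,0,0],[0,0,0],-0.2],
    [[0,0,0],[0,0,0],-0.1],
    [[0,0,0],[0,0,0],0.1],
    [[0,0,0],[0,0,0],0.1],
  ],
)

```text
clock: 14.93
position: [0.4544, -0.0186, 0.0779]
tcp_rot: [0.001, 0.984, 0.176, 0.003]
contact_force: [3.2, 1.0, 3.0]
grip_width: 0.0556
```

servo_tool(
  moves=[
    [[0,0,0.5],[0,0,0],0.1],
    [[0,0,1.5],[0,0,0],0.1],
    [[0,0,3.5],[0,0,0],0.1],
    [[0,0,6],[0,0,0],0.1],
    [[0,0,9],[0,0,0],0.1],
    [[0,0,12],[0,0,0],0.1],
    [[0,0,14],[0,0,0],0.1],
    [[0,0,14],[0,0,0],0.1],
  ],
)

```text
clock: 15.6
position: [0.4563, -0.0193, 0.2226]
tcp_rot: [0.003, 0.984, 0.176, 0.006]
contact_force: [0.7, -0.5, -2.6]
grip_width: 0.0557
```

```bash
python3 - <<'E'
from h import *
need([.5663,-.2462,.216],.345)
E
```

```text
clock 15.6 pos [ 0.4563 -0.0193  0.2226] shift cm [ 11.   -22.69  -0.66] turn [ 0.003  0.012 -0.009] F [ 0.7 -0.5 -2.6] w 0.0557
```

servo_tool(
  moves=[
    [[0.5,-1,0],[0.003,0.012,0],0.1],
    [[1.7,-3.5,0],[0.003,0.012,0],0.1],
    [[3.2,-6.5,0],[0.003,0.012,0],0.1],
    [[4.7,-9.5,0],[0.003,0.012,0],0.1],
    [[6.2,-12.5,0],[0.003,0.012,0],0.1],
    [[7.7,-15.5,0],[0.003,0.012,0],0.1],
    [[9,-18.5,0],[0.003,0.012,0],0.1],
    [[10,-20.7,0],[0.003,0.012,0],0.1],
  ],
)

```text
clock: 16.27
position: [0.5557, -0.2282, 0.22]
tcp_rot: [-0.001, 0.984, 0.176, -0.002]
contact_force: [0.3, -0.4, -2.3]
grip_width: 0.0557
```

servo_tool(
  moves=[
    [[0.7,-1.3,0],[0,0,0],0.1],
    [[1,-2,0],[0,0,0],0.1],
    [[1,-2,0],[0,0,0],0.1],
    [[1,-2,0],[0,0,0],0.1],
  ],
)

```text
clock: 16.6
position: [0.5647, -0.2473, 0.2185]
tcp_rot: [-0.002, 0.984, 0.176, -0.003]
contact_force: [-0.4, 0.1, -2.9]
grip_width: 0.0557
```

```bash
python3 - <<'E'
from m import *
need([.5663,-.2462,.216],.345)
for c in('scene','top'): im[c]=robot.capture(c).astype(int);cv2.imwrite('pics/%s6.png'%c,im[c].astype(np.uint8)[:,:,::-1])
s=robot.read_state();p=np.array(s['position'])
# stub in hand: fit pose from its orange cap + light walls in scene
a=im['scene'][120:230,230:320].astype(np.uint8);b=im['top'][150:240,330:420].astype(np.uint8)
cv2.imwrite('pics/c6.png',np.hstack([cv2.resize(a,(450,550),interpolation=cv2.INTER_CUBIC),cv2.resize(b,(350,350)) if 0 else cv2.copyMakeBorder(cv2.resize(b,(350,350)),0,200,0,0,0)])[:,:,::-1])
E
```

```text
clock 16.6 pos [ 0.5647 -0.2473  0.2185] shift cm [ 0.16  0.11 -0.25] turn [-0.003 -0.006 -0.008] F [-0.4  0.1 -2.9] w 0.0557
```

View pics/c6.png

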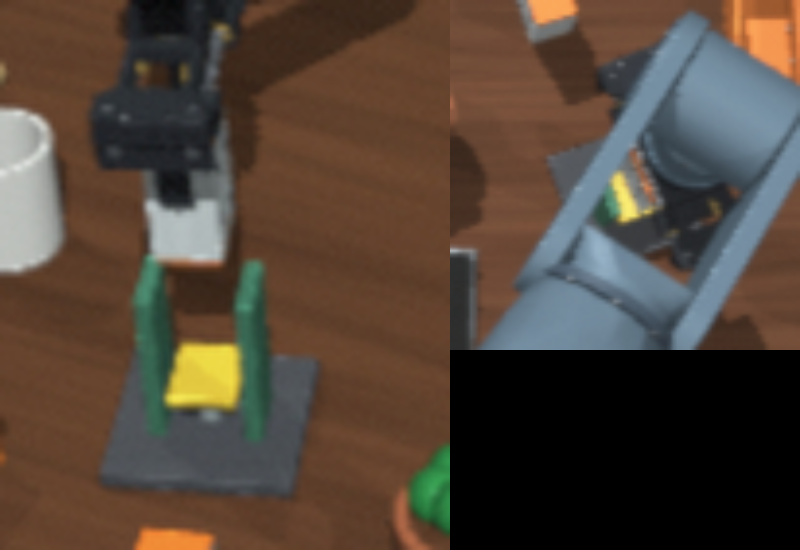

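```bash
python3 - <<'E'
from m import *
def grey(c): r,g,b=ch(c);return (abs(r-b)<16)&(r<120)&(b>=r-6)&~green(c)&~yellow(c)
bs=box(-.065,.065,-.065,.065,0,.012)
gl=lambda p:[(place(bs,p),1)]+[(place(b,p),0) for b in ck]+[(place(box(-.028,.028,-.023,.023,p[3]-.006,p[3]),p),0)]
R2={'scene':(247,185,50,35),'top':(350,172,55,55)}
vg=lambda cs:[(c,R2[c],up(grey(c),R2[c]),gl) for c in cs]
for cs in(['scene'],['top'],['scene','top']):
    v=vc(cs)+vg(cs)
    x,f,_=fit([.5663,-.246,.345,.048],v,[.004,.004,.05,.008]);print(cs,np.round(x,4),round(float(f)))
B=x
i6=cv2.imread('pics/scene6.png');x0,y0,w,h=240,150,60,75;K=8
t=cv2.resize(i6[y0:y0+h,x0:x0+w],None,fx=K,fy=K,interpolation=cv2.INTER_CUBIC)
s=robot.read_state();p=np.array(s['position']);R=Ro.from_quat(np.array(s['tcp_rot'])[[1,2,3,0]]).as_matrix()
b=box(-.028,.028,-.022,.022,0,.09);loc=np.c_[b[:,0],-b[:,1],.0544-b[:,2]]  # tool frame
W=loc@R.T+p
E_=[(i,j) for i in range(8) for j in range(i) if bin(i^j).count('1')==1]
def wire(P,col):
    uv=((proj('scene',P)-[x0,y0]+.5)*K-.5)
    for i,j in E_: cv2.line(t,tuple(np.round(uv[i]*16).astype(int).tolist()),tuple(np.round(uv[j]*16).astype(int).tolist()),col,1,cv2.LINE_AA,4)
wire(W,(255,255,0))
for k in ck: wire(place(k,B),(255,0,255))
wire(place(bs,B),(255,0,255))
cv2.imwrite('pics/o6.png',t)
E
```

```text
['scene'] [ 0.5641 -0.2473  0.3416  0.0486] 207
['top'] [ 0.5663 -0.2454  0.3129  0.0559] 225
['scene', 'top'] [ 0.5658 -0.2463  0.3332  0.0505] 448
```

View pics/o6.png

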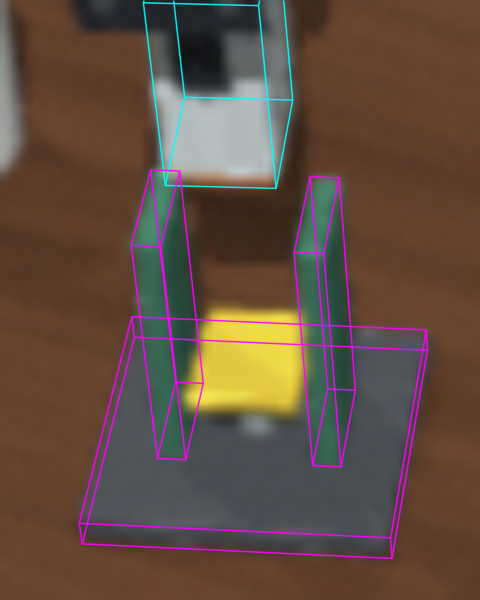

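Overlay: the predicted stub (cyan) lies on the seen stub, and the cheek and base wires fit within about a pixel, so the alignment is right to about 1–2 mm. Fine-tuning, then entering the gap.

servo_tool(
  moves=[
    [[0,0,0],[-0.003,-0.006,-0.012],0.1],
    [[0,0,-1.5],[-0.003,-0.006,-0.012],0.1],
    [[0,0,-3],[-0.003,-0.006,-0.012],0.1],
    [[0,0,-4],[-0.003,-0.006,-0.012],0.1],
    [[0,0,-4.5],[-0.003,-0.006,-0.012],0.1],
    [[0,0,-4.5],[-0.003,-0.006,-0.012],0.1],
  ],
)

```text
clock: 17.2
position: [0.5643, -0.2458, 0.1732]
tcp_rot: [-0.0, 0.985, 0.17, -0.0]
contact_force: [-0.2, 0.0, -4.2]
grip_width: 0.0558
```

```bash
python3 - <<'E'
from h import *
need([.565,-.247,.122],.34)
E
```

```text
clock 17.2 pos [ 0.5643 -0.2458  0.1732] shift cm [ 0.07 -0.12 -5.12] turn [-0.001 -0.001 -0.003] F [-0.2  0.  -4.2] w 0.0558
```

servo_tool(
  moves=[
    [[0.1,-0.1,-0.5],[0,0,0],0.1],
    [[0.1,-0.1,-1.5],[0,0,0],0.1],
    [[0.1,-0.1,-2.5],[0,0,0],0.1],
    [[0.1,-0.1,-3.5],[0,0,0],0.1],
    [[0.1,-0.1,-4.4],[0,0,0],0.1],
    [[0.1,-0.1,-5],[0,0,0],0.1],
    [[0.1,-0.1,-5],[0,0,0],0.1],
    [[0.1,-0.1,-5],[0,0,0],0.1],
  ],
)

```text
clock: 17.87
position: [0.565, -0.2467, 0.1226]
tcp_rot: [-0.001, 0.985, 0.17, -0.001]
contact_force: [0.5, -0.3, -2.4]
grip_width: 0.0559
```

```bash
python3 - <<'E'
from m import *
need([.565,-.247,.108],.34)
for c in('scene','top'): im[c]=robot.capture(c).astype(int);cv2.imwrite('pics/%s7.png'%c,im[c].astype(np.uint8)[:,:,::-1])
cv2.imwrite('pics/c7.png',cv2.resize(im['scene'][140:230,235:310].astype(np.uint8),None,fx=6.6,fy=6.6,interpolation=cv2.INTER_CUBIC)[:,:,::-1])
E
```

```text
clock 17.8667 pos [ 0.565  -0.2467  0.1226] shift cm [-0.   -0.03 -1.46] turn [-0.001 -0.002 -0.003] F [ 0.5 -0.3 -2.4] w 0.0559
```

View pics/c7.png

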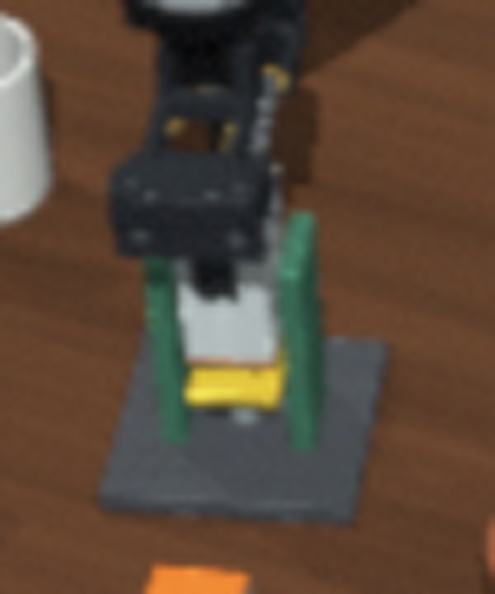

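Picture: the stub is between the cheeks with room on both sides, about 15 mm above the yellow platform. Feeling downwards gently now.

servo_tool(
  moves=[
    [[0,0.05,-0.2],[0,0,0],0.1],
    [[0,0.05,-0.5],[0,0,0],0.1],
    [[0,0.05,-0.8],[0,0,0],0.1],
    [[0,0.05,-1.1],[0,0,0],0.1],
    [[0,0.05,-1.2],[0,0,0],0.1],
    [[0,0.05,-1.2],[0,0,0],0.1],
  ],
)

```text
clock: 18.47
position: [0.5653, -0.2464, 0.1111]
tcp_rot: [-0.0, 0.985, 0.17, -0.0]
contact_force: [0.2, -0.1, -3.5]
grip_width: 0.0557
```

servo_tool(
  moves=[
    [[0,0,-0.1],[0,0,0],0.1],
    [[0,0,-0.2],[0,0,0],0.1],
    [[0,0,-0.2],[0,0,0],0.1],
  ],
)

```text
clock: 18.72
position: [0.5652, -0.2463, 0.1088]
tcp_rot: [-0.001, 0.985, 0.17, -0.0]
contact_force: [-0.7, -0.4, -3.4]
grip_width: 0.0554
```

servo_tool(
  moves=[
    [[0,0,-0.1],[0,0,0],0.1],
    [[0,0,-0.2],[0,0,0],0.1],
    [[0,0,-0.2],[0,0,0],0.1],
  ],
)

```text
clock: 18.97
position: [0.5651, -0.2462, 0.1066]
tcp_rot: [-0.001, 0.985, 0.17, -0.001]
contact_force: [-0.2, -0.1, -3.4]
grip_width: 0.0555
```

servo_tool(
  moves=[
    [[0,0,-0.1],[0,0,0],0.1],
    [[0,0,-0.2],[0,0,0],0.1],
    [[0,0,-0.2],[0,0,0],0.1],
  ],
)

```text
clock: 19.22
position: [0.5653, -0.2464, 0.105]
tcp_rot: [-0.0, 0.985, 0.17, -0.0]
contact_force: [-1.4, -0.4, 1.9]
grip_width: 0.0555
```

servo_tool(
  moves=[
    [[0,0,-0.1],[0,0,0],0.1],
    [[0,0,-0.15],[0,0,0],0.1],
    [[0,0,-0.15],[0,0,0],0.1],
  ],
)

```text
clock: 19.47
position: [0.5653, -0.2464, 0.1038]
tcp_rot: [-0.0, 0.985, 0.171, -0.0]
contact_force: [-2.4, 0.6, 2.8]
grip_width: 0.0558
```

Contact felt at about 0.105 (load about 6 N). Easing up 1 mm and letting go slowly.

servo_tool(
  moves=[
    [[0,0,0.1],[0,0,0],0.1],
    [[0,0,0.1],[0,0,0],-0.1],
    [[0,0,0.1],[0,0,0],-0.3],
    [[0,0,0.1],[0,0,0],-0.5],
    [[0,0,0.1],[0,0,0],-0.8],
    [[0,0,0.1],[0,0,0],-1],
    [[0,0,0.1],[0,0,0],-1],
    [[0,0,0.1],[0,0,0],-1],
  ],
)

```text
clock: 20.13
position: [0.5653, -0.2465, 0.1047]
tcp_rot: [-0.0, 0.985, 0.17, -0.0]
contact_force: [0.2, -0.1, -0.6]
grip_width: 0.0873
```

servo_tool(
  moves=[
    [[0,0,0.5],[0,0,0],-1],
    [[0,0,2],[0,0,0],-1],
    [[0,0,5],[0,0,0],-1],
    [[0,0,9],[0,0,0],-1],
    [[0,0,12],[0,0,0],-1],
    [[-2,3,14],[0,0,0],-1],
    [[-5,6,14],[0,0,0],-1],
    [[-8,8,14],[0,0,0],-1],
  ],
)

```text
clock: 20.8
position: [0.4855, -0.1654, 0.2468]
tcp_rot: [0.001, 0.985, 0.171, 0.001]
contact_force: [-0.6, 0.4, -0.2]
grip_width: 0.0881
```

servo_tool(
  moves=[
    [[-3,4,0],[0,0,0],-1],
    [[-5,8,0],[0,0,0],-1],
    [[-6,12,0],[0,0,0],-1],
    [[-6,16,0],[0,0,0],-1],
    [[-6,20,0],[0,0,0],-1],
    [[-6,22,0],[0,0,0],-1],
    [[-6,22,0],[0,0,0],-1],
  ],
)

```text
clock: 21.38
position: [0.4249, 0.0588, 0.2475]
tcp_rot: [-0.0, 0.985, 0.173, 0.002]
contact_force: [0.4, -0.6, -0.8]
grip_width: 0.0879
```

```bash
python3 - <<'E'
from m import *
need([.565,-.247,.108],.34)
for c in('scene','top'): im[c]=robot.capture(c).astype(int);cv2.imwrite('pics/%s8.png'%c,im[c].astype(np.uint8)[:,:,::-1])
def org(c): r,g,b=ch(c);return (r>140)&(g>70)&(g<190)&(b<110)&(r>g+50)
capt=lambda p:[(place(box(-.028,.028,-.022,.022,p[3]-.006,p[3]),p),1)]
RO={'scene':(250,150,45,45),'top':(356,180,40,40)}
v=[(c,RO[c],up(org(c),RO[c]),capt) for c in('scene','top')]
for vv in(v[:1],v[1:],v): print([np.round(k,4) for k in fit([.5653,-.2464,.34,.14],vv,[.004,.004,.05,.006])])
a=im['scene'][130:245,235:385].astype(np.uint8);b=im['top'][140:250,205:430].astype(np.uint8)
cv2.imwrite('pics/c8.png',np.vstack([cv2.resize(a,(600,345))[:345],cv2.resize(b,(600,255))[:250]])[:,:,::-1])
E
```

```text
clock 21.3833 pos [0.4249 0.0588 0.2475] shift cm [ 14.01 -30.58 -13.95] turn [-0.001  0.004 -0.008] F [ 0.4 -0.6 -0.8] w 0.0879
[array([ 0.5641, -0.2459,  0.3653,  0.1421]), np.float64(19.0968), array([166])]
[array([ 0.5653, -0.245 ,  0.3344,  0.1399]), np.float64(17.9221), array([180])]
[array([ 0.5649, -0.2451,  0.3363,  0.1431]), np.float64(37.6593), array([166, 180])]
```

View pics/c8.png

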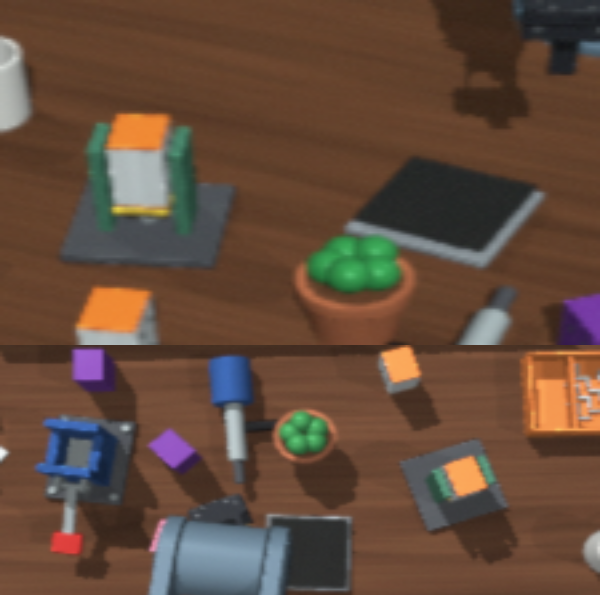

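Picture: the stub stands upright on the yellow platform between the cheeks. Its cap fits at (0.565, -0.245), top at 0.142, which agrees with the cradle's centre. The jig is empty with its lever down, the arm is clear, and nothing else looks moved. Handing in.

```bash
python3 -c "
from workcell import robot
print(robot.close_job())"
```

```text
the job is handed in; nothing more can be done
None
```

The stub is standing upright on the cradle's yellow platform between the green cheeks, released, and the job is handed in at about 21.5 s on the robot's clock. I did it in the order asked:
- **Lever:** I pushed it down to its hard stop, where the force peaked at about 39 N on the pad. The stub's top then measured about 153 mm above the bench, against 155 mm when fully raised.
- **Mat:** I lifted the stub out, stood it on the rubber plate with about 8 N of contact, and let go.
- **Cradle:** I gripped it across the other pair of sides and lowered it by feel. Contact came with the stub's underside about 51 mm above the bench, at about 6 N (limit 14 N). I eased up 1 mm and let go.

**Last checks:** Both cameras put the stub's centre within about 1.5 mm of the cradle's fitted centre. The yaw is about 0.34 rad, the same as the cradle's. The gripper is well clear and reads no load, and in the final views the neighbouring things look unmoved.

**Disagreements:**
- The two cameras differ by 1–2 mm in position and about 0.03 rad in yaw.
- The top view alone gave a wrong height for the raised stub in the jig, so I went by the joint fit and the touch there.
- The grip force cannot be set through this interface; it is fixed at half the maximum, about 30 N, and I could not measure it on the walls.

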